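# Slide a slate slip out over the chopping board's edge

## Task

Slide the dark slate slip along the wooden chopping board towards the board's front edge (the one facing the robot) until its white line lies right above that edge and square with it, so that a hand can later take the slate by the overhanging end. Only push it or drag it with the fingers: never pick it up or tip it off the board. Leave the garlic and the teaspoon on the board, and the things around it, where they are.

Things in the scene. Friction and masses are not known exactly. Their poses are not given: they have to be found in the camera images.
- slip: loose dark grey slate slab, 140 (its x) x 110 (y) x 8 mm, about 0.26 kg, flat on the board, turned up to 0.25 rad from it. Origin: underside centre. A 6 mm white line crosses its top along y, 40 mm from its front (-x) end, 100 mm from its rear end. Pushed on the rear end face by two fingertips held apart, 2 to 4 mm above the board, it slides easily and squares up to them
- slip_line (a point): middle of the white line, on the slate's top face (8 mm above the underside); axes as the slip's
- board: heavy laminated wooden chopping board, does not move, 240 (its x) x 310 (its y) mm, flat smooth top at z = 36 mm, on 8 mm feet on the range's top. Origin: centre of the underside, at z = 0. Its -x side is the front edge facing the robot; it stands turned by up to 0.25 rad
- board_edge (a point): middle of the board's front edge, at its top (120 mm from the board's origin towards -x, z = 36 mm); the axes are the board's, x points from the edge inwards over the board, y along the edge
- garlic: loose bulb of garlic, 48 mm across, 49 mm high, on the board near its left (+y) side; leave alone. Origin: centre of its underside
- teaspoon: loose metal teaspoon, 133 x 28 x 9 mm, on the board near its right (-y) side, roughly along the board's x; leave alone. Origin: centre of its underside
- mill: loose salt shaker with a grey top, 44 mm across, 90 mm high, on the range left of the board; leave alone. Origin: centre of its underside
- spice_jar: loose spice jar with a yellow cap, 42 mm across, 96 mm high, on the range right of the board; leave alone. Origin: centre of its underside
- mug: loose dark and white mug, 87 x 120 x 98 mm, at the back of the range; leave alone. Origin: centre of its underside
- jar: loose jar with a grey lid, 62 x 67 x 90 mm, at the back of the range; leave alone. Origin: centre of its underside
- timer: loose green and white kitchen timer, 68 mm across, 44 mm high, at the back of the range; leave alone. Origin: centre of its underside

How it is judged:
By the outcome, as a careful person would: the job done as asked, in the order asked, and still so for the second after the job is handed in, with the robot touching nothing.
It also fails if it takes over 35 s, if anything falls off the work surface, if the arm or the gripper's body presses on something with over 40 N, if the wrist force passes 120 N, or if a joint passes its speed limit or range.

## Robot

A 6-joint arm with a two-finger parallel gripper is mounted at the origin on a cart in front of the work surface, level with it; the furniture and walls round the work are solid. World frame = base frame: x ahead of the robot, y to its left, z up, the work surface at z = 0. Lengths are in m, angles in rad, forces in N, time in s.
With the tool pointing down it reaches from about 0.325 to 0.775 m from the base axis. Payload 5.5 kg.
Tool frame: the origin (TCP) lies midway between the tips of the shut fingers; the grasp point (between the pads) lies 19 mm behind it; z points along the fingers, y is the line along which they close (so a half turn about z gives the same grasp; the last joint's range is limited). The gripper opens to 88 mm and grips with 3 to 60 N. Pads are 20 mm wide; open, the fingers measure 115 mm over their backs; the gripper's body (75 mm by 178 mm) begins 61 mm behind the grasp point.
Start: joints at [-1.256, 0.091, 1.231, -0, 1.82, -0.057], TCP at [0.218, -0.559, 0.223] pointing down, gripper open.
Joint ranges: [-2.87, 2.87], [-0.86, 2.18], [0.17, 2.46], [-1.51, 4.65], [0.06, 2.69], [-2.65, 2.65]. Speed limits (rad/s): [2.57, 2.57, 3.01, 3.14, 3.14, 3.14].

## Interface

Orientations are given as a rotation vector (axis times angle).
In Python, from workcell import robot gives the robot as it stands.
- The arm moves only by the shell command python3 -m pendant 'ROWS'. ROWS is JSON, a list that holds one entry, the list of rows, each a list of 7 numbers: the shift along the tool's x, y, z in m, then the turn, a rotation vector about the tool's x, y, z in degrees, then the closure, from 0 (fully open) to 1 (shut). A call has 1 to 5 rows; each row shifts and turns the commanded pose from where the row before left it, along the tool's axes as they then stand; what a row does not reach is not made up. A row lasts 1/10 s, in which the tool goes at most 50 mm and 8.59 degrees, less where a joint would pass 70% of its speed; a pose out of reach is approached as far as the arm can. A call with a gripper value outside its range is refused whole. The fingers move at their own pace and stop on an object; the grip force is fixed at half the most. Time passes only in rows, so rows that do not move let the fingers close. It gives the time, the measured TCP pose, the force, the opening and the grip force at its end, in the units of the state.
- robot.observe(): the state, without advancing time (a new reading comes with each control period).
- robot.get_image(name): name is "scene" or "top" or "wrist"; returns (picture, depth): 420x560x3 uint8, red, green, blue; 420x560 float32, m along the optical axis (not along the pixel's ray), 0 where there is no reading.
- robot.calibration(name): a dict with "fx", "fy", "cx", "cy" (pixels), "rvec" (rotation vector, rad) and "tvec" (3), from world to camera coordinates, as OpenCV has them. Camera axes: x right, y down, z forward; pixel columns grow to the right and rows downward; lengths in m; the calibration is good to about 2 mm. A picture is of the moment at which its call begins: read the wrist's pose just before it. calibration takes no time and is no camera call; for the wrist camera it gives the pose at the moment of the call.
- robot.job_done(): hands the job in; it is judged then, once.
Trained networks look in the newest picture that a camera, given by its name, has taken for a name from the list of things; names that differ only in an ending like _2 or _b are one class to them, and where a whole thing is asked for, a point or a joint stands for the part that bears it (a point fixed in the world has none). Each returns a list of dicts, best first, with "score" (0 to 1); they miss things now and then, are a little off and sometimes report something else, mostly with a low value. They report only what shows in the picture. A call takes as long as a camera call.
- robot.spot_in(camera, label): "position" ([column, row] in pixels, amid what is visible of it).
- robot.tip_of(camera, label): "position" ([column, row] in pixels: a listed point, or the origin of a listed thing).
The state is a dict: "time_s": time; "q": joint angles; "dq": joint speeds; "tau": joint torques, N m; "tcp_pos": TCP position; "tool_rot": TCP orientation; "wrist_force": force on the tool from outside, world axes, zero at the start; "wrist_torque": the same for the moment, N m; "width": finger opening in m; "grip_force": force on a finger pad.
Only numpy, scipy, OpenCV 4.12 (cv2) and the standard library are available. Lean on these libraries where they do the work, as an engineer would, in place of code of your own. Each camera call takes 0.05 s, during which the arm holds its last target. There are 200 camera calls.

## Working session

There is one attempt and no reset: what is moved stays moved. The work goes in short steps, Python scripts to look and compute and a shell command to move; the robot and the scene stay as the last step left them, time stands still between calls to the robot, and variables do not carry over. Pictures are saved under pics/ and viewed, at most 10 in all, crops included, and the job is handed in when it is done.

```bash
mkdir -p pics; ls
python3 - <<'E'
from workcell import robot
import cv2,numpy as np
s=robot.observe();print(s['time_s'],s['tcp_pos'],s['tool_rot'],s['width'])
p,d=robot.get_image('top');np.savez('top.npz',p=p,d=d)
cv2.imwrite('pics/top.png',p[:,:,::-1])
print(robot.calibration('top'))
for l in ['slip_line','board_edge','slip','board']:
    print(l,robot.tip_of('top',l)[:2])
E
```

```text
pics
0.0 [ 0.21788463 -0.55873482  0.22153374] [-3.08563158e+00 -5.80300865e-01  4.08921101e-04] 0.08774474447627943
{'fx': 390.3411579840042, 'fy': 390.3411579840042, 'cx': 274.79986241569657, 'cy': 206.27485953604767, 'rvec': array([ 2.20378972, -2.21009032,  0.10886266]), 'tvec': array([0.04574293, 0.57591025, 0.88425259])}
slip_line [{'position': [256.5, 236.1], 'score': 0.97}]
board_edge [{'position': [268.8, 272.3], 'score': 0.78}]
slip [{'position': [150.1, 294.4], 'score': 0.44}]
board [{'position': [147.7, 297.4], 'score': 0.24}]
```

View pics/top.png

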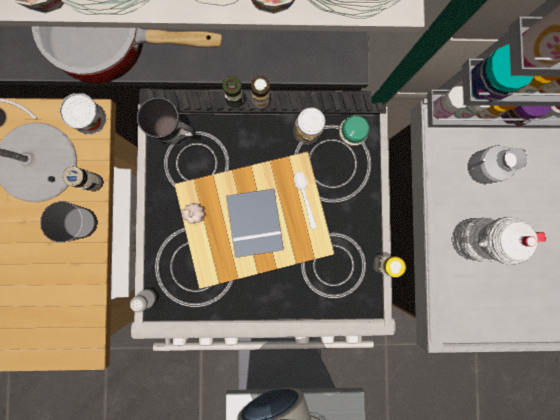

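The top view shows the board with corners near (176,182), (306,153), (333,255) and (200,287). The slate is at about (256,223), with its line through (256,237). The garlic is at (193,213) and the spoon at (305,200).

```bash
cat > h.py <<'E'
import cv2,numpy as np
from scipy.spatial.transform import Rotation as R
def ray(c,uv,z):
    uv=np.atleast_2d(np.float64(uv));M=R.from_rotvec(c['rvec']).as_matrix();o=-M.T@c['tvec']
    d=np.c_[(uv[:,0]-c['cx'])/c['fx'],(uv[:,1]-c['cy'])/c['fy'],np.ones(len(uv))]@M
    return o+d*((z-o[2])/d[:,2])[:,None]
def proj(c,P):
    K=np.array([[c['fx'],0,c['cx']],[0,c['fy'],c['cy']],[0,0,1]])
    return cv2.projectPoints(np.float64(P),c['rvec'],c['tvec'],K,None)[0][:,0]
def rect(c,mask,z):
    n,l,st,ce=cv2.connectedComponentsWithStats(mask.astype(np.uint8))
    k=1+np.argmax(st[1:,4]);m=(l==k).astype(np.uint8)
    ct=max(cv2.findContours(m,cv2.RETR_EXTERNAL,cv2.CHAIN_APPROX_NONE)[0],key=cv2.contourArea)[:,0]
    w=ray(c,ct,z)[:,:2]
    return cv2.minAreaRect((w*1000).astype(np.float32)),m
E
python3 - <<'E'
from h import *
from workcell import robot
c=robot.calibration('top');f=np.load('top.npz');p=f['p'];d=f['d']
hsv=cv2.cvtColor(p,cv2.COLOR_RGB2HSV)
roi=np.zeros(p.shape[:2],bool);roi[140:300,165:345]=1
# world z map
print('slate hsv',hsv[220,250],'line',hsv[238,257],'wood',hsv[270,230],hsv[170,270],'hob',hsv[300,260], 'depth',d[220,250],d[270,230])
wood=roi&(hsv[...,1]>70)&(hsv[...,2]>90)
wm=cv2.morphologyEx(wood.astype(np.uint8),cv2.MORPH_OPEN,np.ones((3,3)))
print('board',rect(c,wm,.036)[0])
sl=roi&(hsv[...,1]<75)&(hsv[...,2]>50)
sl[:, :222]=0; sl[:,290:]=0
sm=cv2.morphologyEx(sl.astype(np.uint8),cv2.MORPH_OPEN,np.ones((3,3)))
r,m=rect(c,sm,.044);print('slip',r)
o=p.copy();o[cv2.morphologyEx(m,cv2.MORPH_GRADIENT,np.ones((3,3)))>0]=[255,0,0]
o[cv2.morphologyEx(wm,cv2.MORPH_GRADIENT,np.ones((3,3)))>0]=[0,0,255]
for n,uv,z in [('edge',(268.8,272.3),.036),('line',(256.5,236.1),.044),('garlic',(193,213),.06),('spoonbowl',(300,181),.04),('spoonend',(313,228),.04)]: print(n,ray(c,uv,z).round(4))
cv2.imwrite('pics/seg.png',cv2.resize(o[140:300,165:345,::-1],None,fx=4,fy=3.7,interpolation=cv2.INTER_NEAREST))
E
```

```text
slate hsv [107  22 162] line [111  20 166] wood [ 17 159 218] [ 19  99 234] hob [12 22 58] depth 0.86962223 0.86944324
board ((546.9439697265625, 91.91777038574219), (243.2452392578125, 313.43853759765625), 13.86710262298584)
slip ((538.4056396484375, 90.53108215332031), (139.83033752441406, 110.3423080444336), 8.6263427734375)
edge [[0.427  0.0588 0.036 ]]
line [[0.5079 0.0861 0.044 ]]
garlic [[0.559  0.2242 0.06  ]]
spoonbowl [[ 0.6319 -0.0124  0.04  ]]
spoonend [[ 0.5255 -0.0409  0.04  ]]
```

View pics/seg.png

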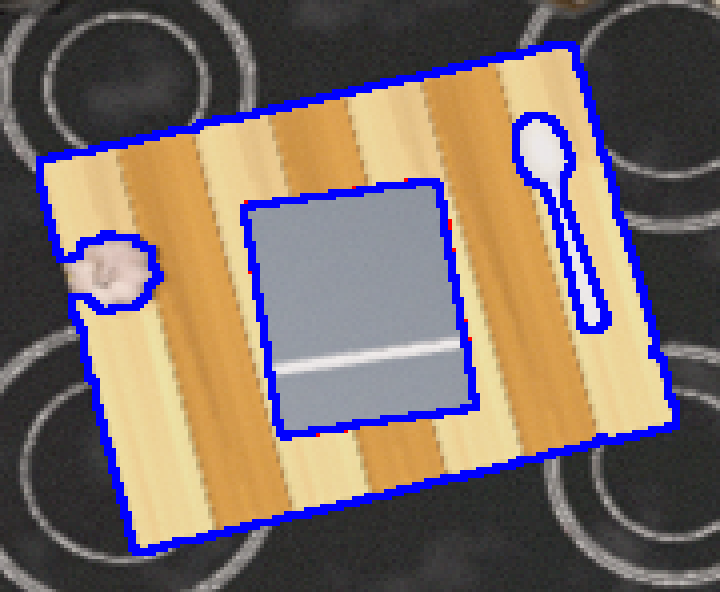

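```bash
python3 -m pendant '[[[0,0,0,0,0,7.4,0],[0.0335,-0.0325,0,0,0,0,0],[0.0335,-0.0325,0,0,0,0,0],[0.0335,-0.0325,0,0,0,0,0],[0.0335,-0.0325,0,0,0,0,0]]]'
python3 -m pendant '[[[0.0335,-0.0325,0,0,0,0,0],[0.0335,-0.0325,0,0,0,0,0],[0.0335,-0.0325,0,0,0,0,0],[0.0335,-0.0325,0,0,0,0,0],[0.0335,-0.0325,0,0,0,0,0]]]'
python3 -m pendant '[[[0.0335,-0.0325,0,0,0,0,0],[0.0335,-0.0325,0,0,0,0,0],[0.0335,-0.0325,0,0,0,0,0],[0.0335,-0.0325,0,0,0,0,0],[0.0335,-0.0325,0,0,0,0,0]]]'
python3 -m pendant '[[[0.0335,-0.0325,0,0,0,0,0],[0.0335,-0.0325,0,0,0,0,0],[0,0,0,0,0,0,0],[0,0,0,0,0,0,0]]]'
python3 - <<'E'
from h import *
from workcell import robot
s=robot.observe();print(s['time_s'],s['tcp_pos']);M=R.from_rotvec(s['tool_rot']).as_matrix();print(M.round(4))
c=robot.calibration('wrist');p,d=robot.get_image('wrist');np.savez('w.npz',p=p,d=d);cv2.imwrite('pics/w.png',p[:,:,::-1])
E
```

```text
time_s: 0.75
tcp_pos: [0.3173, -0.3991, 0.2224]
tool_rot: [-3.118, -0.379, -0.0]
wrist_force: [0.2, 0.7, -0.5]
width: 0.0879
grip_force: 0.0
time_s: 1.25
tcp_pos: [0.441, -0.2008, 0.2228]
tool_rot: [3.118, 0.38, 0.001]
wrist_force: [0.9, 0.5, -0.3]
width: 0.088
grip_force: 0.0
time_s: 1.75
tcp_pos: [0.5646, -0.0028, 0.2226]
tool_rot: [3.118, 0.38, 0.0]
wrist_force: [-0.1, -1.0, 0.1]
width: 0.0881
grip_force: 0.0
time_s: 2.15
tcp_pos: [0.6134, 0.0754, 0.2215]
tool_rot: [3.118, 0.383, -0.003]
wrist_force: [-0.3, -0.2, -1.0]
width: 0.0882
grip_force: 0.0
2.15 [0.61336023 0.07541777 0.22153799]
[[ 9.702e-01  2.421e-01 -1.900e-03]
 [ 2.421e-01 -9.702e-01 -5.000e-04]
 [-2.000e-03 -0.000e+00 -1.000e+00]]
```

View pics/w.png

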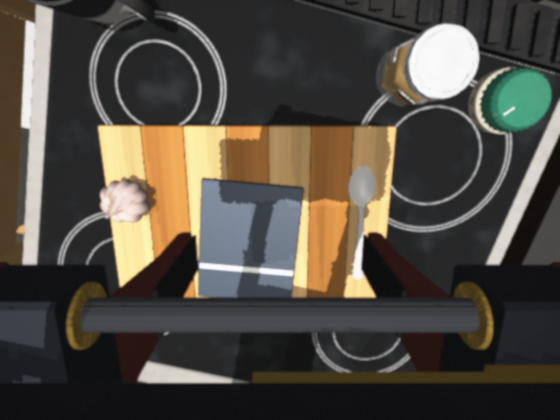

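The wrist view shows the board's rear edge level along row 127, from column 99 to 396. The slate's rear corners are near (202,179) and (302,187).

Run:
```python
from h import *
from workcell import robot
c=robot.calibration('wrist')
b=ray(c,[(99,127),(396,127)],.036);s=ray(c,[(202,179),(302,187)],.044);l=ray(c,[(199,267),(293,273)],.044)
for a in (b,s,l):
  v=a[0]-a[1];print(a.round(4).tolist(),np.degrees(np.arctan2(-v[0],v[1])),np.linalg.norm(v))
```

```text
[[0.6254, 0.2704, 0.036], [0.6995, -0.0285, 0.036]] 13.914466526018582 0.3079700778448205
[[0.5991, 0.1553, 0.044], [0.6162, 0.0507, 0.044]] 9.250925916481352 0.10600816905523112
[[0.4985, 0.1402, 0.044], [0.5169, 0.0348, 0.044]] 9.912397755372861 0.10698882142501136
```

```bash
python3 -m pendant '[[[0.0345,-0.032,0,0,0,0,0],[0,0,0.05,0,0,0,0],[0,0,0.05,0,0,0,0],[0,0,0.03,0,0,0,0],[0,0,0,0,0,0,0]]]'
```

```text
time_s: 2.7
tcp_pos: [0.6358, 0.1119, 0.0867]
tool_rot: [3.119, 0.377, -0.016]
wrist_force: [-0.6, -0.3, -0.7]
width: 0.0876
grip_force: 0.0
```

```bash
python3 -m pendant '[[[0,0,0.03,0,0,0,0],[0,0,0.01,0,0,0,0],[0,0,0.005,0,0,0,0],[0,0,0,0,0,0,0],[0,0,0,0,0,0,0]]]'; python3 -c "
from h import *
from workcell import robot
s=robot.observe();print(s['tcp_pos'],R.from_rotvec(s['tool_rot']).as_matrix().round(4))"
```

```text
time_s: 3.2
tcp_pos: [0.64, 0.1138, 0.0497]
tool_rot: [3.119, 0.38, 0.004]
wrist_force: [0.3, -0.9, -0.1]
width: 0.0879
grip_force: 0.0
[0.63997942 0.11377247 0.04967903] [[ 9.708e-01  2.400e-01  2.600e-03]
 [ 2.400e-01 -9.708e-01  3.000e-04]
 [ 2.600e-03  3.000e-04 -1.000e+00]]
```

```bash
python3 -m pendant '[[[0,0,0.004,0,0,0,0],[0,0,0.004,0,0,0,0],[0,0,0.0025,0,0,0,0],[0,0,0,0,0,0,0],[0,0,0,0,0,0,0]]]'
python3 - <<'E'
from h import *
from workcell import robot
for i in range(2):
  s=robot.observe();print(s['tcp_pos'],s['wrist_force'])
  p,d=robot.get_image('top')
cv2.imwrite('pics/t2.png',cv2.resize(p[130:300,160:350,::-1],None,fx=4,fy=3.5))
E
```

```text
time_s: 3.7
tcp_pos: [0.639, 0.1139, 0.037]
tool_rot: [3.118, 0.38, -0.001]
wrist_force: [-0.5, -0.6, -0.1]
width: 0.088
grip_force: 0.0
[0.63904228 0.11392012 0.0369896 ] [-0.48910314 -0.55062112 -0.14984661]
[0.6390819  0.11390517 0.03707045] [ 0.2298385  -0.17913701 -0.5674581 ]
```

View pics/t2.png

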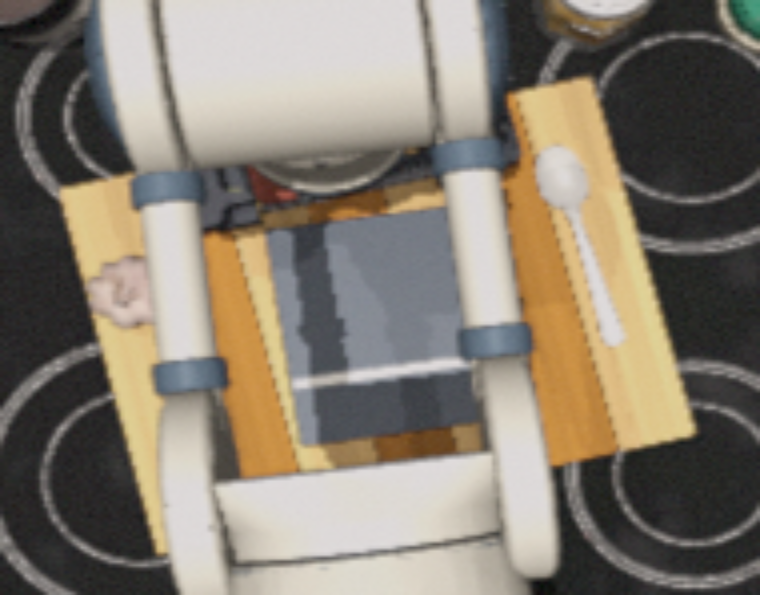

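The fingers are down behind the slate, and the garlic and spoon are clear. I'll raise the tool 2 mm and start pushing.

```bash
python3 -m pendant '[[[0,0,-0.002,0,0,0,0],[-0.006,0,0,0,0,0,0],[-0.006,0,0,0,0,0,0],[-0.006,0,0,0,0,0,0],[-0.006,0,0,0,0,0,0]]]'
python3 -m pendant '[[[-0.005,0,0,0,0,0,0],[-0.005,0,0,0,0,0,0],[-0.005,0,0,0,0,0,0],[-0.005,0,0,0,0,0,0],[-0.005,0,0,0,0,0,0]]]'
python3 -m pendant '[[[-0.005,0,0,0,0,0,0],[-0.005,0,0,0,0,0,0],[-0.005,0,0,0,0,0,0],[-0.005,0,0,0,0,0,0],[-0.005,0,0,0,0,0,0]]]'
```

```text
time_s: 4.3
tcp_pos: [0.6154, 0.1082, 0.0392]
tool_rot: [-3.118, -0.38, -0.001]
wrist_force: [1.1, 1.1, -0.5]
width: 0.0884
grip_force: 0.7
time_s: 4.8
tcp_pos: [0.5913, 0.1019, 0.0392]
tool_rot: [3.118, 0.38, 0.0]
wrist_force: [1.4, -0.0, -0.4]
width: 0.088
grip_force: 0.9
time_s: 5.3
tcp_pos: [0.5669, 0.096, 0.0392]
tool_rot: [-3.118, -0.38, -0.0]
wrist_force: [1.7, 0.6, -0.9]
width: 0.0879
grip_force: 0.9
```

```bash
python3 -m pendant '[[[-0.005,0,0,0,0,0,0],[-0.005,0,0,0,0,0,0],[-0.005,0,0,0,0,0,0],[-0.003,0,0,0,0,0,0],[0,0,0,0,0,0,0]]]'
python3 - <<'E'
from h import *
from workcell import robot
print(robot.observe()['tcp_pos'])
ims=[robot.get_image(n)[0][:,:,::-1] for n in ('top','scene')]
cv2.imwrite('pics/t3.png',np.vstack([cv2.resize(ims[0][180:310,190:350],None,fx=2.5,fy=2.3)[:300],cv2.resize(ims[1],(400,300))]))
for n in('top','scene'):
  c=robot.calibration(n)
  for l,z in(('slip_line',.044),('board_edge',.036)):
    for h in robot.tip_of(n,l)[:1]: print(n,l,h,ray(c,h['position'],z).round(4))
E
```

```text
time_s: 5.8
tcp_pos: [0.5492, 0.0916, 0.0391]
tool_rot: [3.118, 0.38, -0.001]
wrist_force: [0.1, 0.7, 0.1]
width: 0.0879
grip_force: 0.0
[0.54921414 0.09162241 0.03912827]
top slip_line {'position': [268.4, 266.8], 'score': 0.55} [[0.4399 0.0598 0.044 ]]
top board_edge {'position': [193.6, 212.3], 'score': 0.46} [[0.5616 0.227  0.036 ]]
scene slip_line {'position': [303.2, 240.3], 'score': 0.71} [[0.4454 0.0565 0.044 ]]
scene board_edge {'position': [308.0, 247.6], 'score': 0.56} [[0.4234 0.0623 0.036 ]]
```

View pics/t3.png

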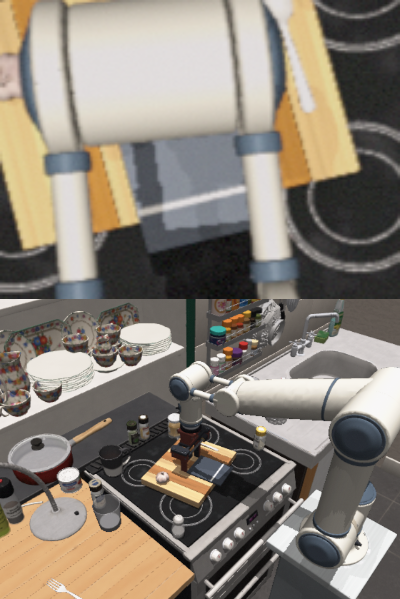

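The top view shows the slate squared up and overhanging, with its line at about pixels (246,273) to (287,261), just inside the board's edge. I'll measure the gap more finely.

```bash
cat > m.py <<'E'
from h import *
from workcell import robot
c=robot.calibration('top');p=robot.get_image('top')[0];np.save('p.npy',p)
h=cv2.cvtColor(p,cv2.COLOR_RGB2HSV);a=np.radians(13.88);u=np.array([np.cos(a),np.sin(a)]);v=np.array([-u[1],u[0]]);C=np.array([.547,.092])
g=cv2.cvtColor(p,cv2.COLOR_RGB2GRAY).astype(np.float32);S=h[...,1].astype(np.float32)
xs=np.arange(-.145,-.06,.0005)
def prof(im,y,z):
    P=np.c_[C+np.outer(xs,u)+y*v,np.full(len(xs),z)];q=proj(c,P).astype(np.float32)
    return cv2.remap(im,q[:,0],q[:,1],cv2.INTER_LINEAR)[:,0] if 0 else cv2.remap(im,q[:,:1].copy(),q[:,1:].copy(),cv2.INTER_LINEAR)[:,0]
L=[]
for y in np.arange(-.05,.051,.004):
    b=prof(g,y,.044);s=prof(S,y,.044)
    bg=cv2.medianBlur(b.reshape(-1,1),5)[:,0];k=np.argmax(b);w=slice(max(k-10,0),k+11)
    ww=np.clip(b[w]-np.median(b)-15,0,None);x=(ww*xs[w]).sum()/(ww.sum()+1e-9)
    L.append((y,x*1e3,b[k]-np.median(b),s[k]))
L=np.array(L);ok=(L[:,2]>30)&(L[:,3]<45)
print(L.round(3)[ok])
E=[]
for y in list(np.arange(-.15,-.06,.006))+list(np.arange(.064,.15,.006)):
    s=prof(S+0*g,y,.036);s2=prof(g,y,.036);k=np.argmax(np.diff(cv2.GaussianBlur(s2.reshape(-1,1),(1,9),0)[:,0]));E.append((y,xs[k]*1e3,s2[-1]))
print(np.array(E).round(3))
E
python3 m.py
```

```text
[[-5.00000e-02 -1.42569e+02  6.31410e+01  2.60920e+01]
 [-4.60000e-02 -1.10711e+02  9.01930e+01  5.99800e+00]
 [-4.20000e-02 -1.10688e+02  8.98760e+01  5.91000e+00]
 [-3.80000e-02 -1.10301e+02  8.60810e+01  5.27300e+00]
 [-3.40000e-02 -1.10764e+02  8.90900e+01  5.22500e+00]
 [-3.00000e-02 -1.10527e+02  8.85110e+01  5.76500e+00]
 [-2.60000e-02 -1.10496e+02  8.83350e+01  5.76200e+00]
 [-2.20000e-02 -1.10277e+02  9.05190e+01  4.03100e+00]
 [-1.80000e-02 -1.10604e+02  8.76610e+01  5.90600e+00]
 [-1.40000e-02 -1.10530e+02  9.02120e+01  3.19600e+00]
 [-1.00000e-02 -1.10616e+02  9.08440e+01  6.00000e+00]
 [-6.00000e-03 -1.10434e+02  9.04750e+01  6.00000e+00]
 [-2.00000e-03 -1.10500e+02  8.46560e+01  6.00000e+00]
 [ 2.00000e-03 -1.10443e+02  7.95030e+01  5.12100e+00]
 [ 6.00000e-03 -1.10547e+02  7.81460e+01  5.00000e+00]
 [ 1.00000e-02 -1.10561e+02  7.94570e+01  5.06100e+00]
 [ 1.40000e-02 -1.10445e+02  7.86900e+01  5.41200e+00]
 [ 1.80000e-02 -1.10467e+02  7.91490e+01  5.82000e+00]
 [ 2.20000e-02 -1.10357e+02  1.02934e+02  5.10700e+00]
 [ 2.60000e-02 -1.11081e+02  1.16750e+02  1.24220e+01]

[... 836 characters left out ...]
 -7.75000e+01  1.35883e+02]
 [-6.60000e-02 -6.15000e+01  1.24338e+02]
 [ 6.40000e-02 -1.20500e+02  2.01500e+02]
 [ 7.00000e-02 -1.20500e+02  1.57483e+02]
 [ 7.60000e-02 -1.21000e+02  1.53148e+02]
 [ 8.20000e-02 -1.26500e+02  1.09414e+02]
 [ 8.80000e-02 -1.20000e+02  1.59125e+02]
 [ 9.40000e-02 -1.37000e+02  2.18375e+02]
 [ 1.00000e-01 -1.44000e+02  2.21285e+02]
 [ 1.06000e-01 -1.26500e+02  2.21625e+02]
 [ 1.12000e-01 -1.40500e+02  2.08883e+02]
 [ 1.18000e-01 -6.90000e+01  1.96712e+02]
 [ 1.24000e-01 -1.19500e+02  2.01516e+02]
 [ 1.30000e-01 -1.21500e+02  2.01538e+02]
 [ 1.36000e-01 -1.25500e+02  2.04798e+02]
 [ 1.42000e-01 -1.20000e+02  2.00812e+02]
 [ 1.48000e-01 -1.20500e+02  2.04715e+02]]
```

The line is 10 mm short of the edge and square with it.

```bash
python3 -m pendant '[[[-0.004,0,0,0,0,0,0],[-0.003,0,0,0,0,0,0],[-0.002,0,0,0,0,0,0],[-0.0005,0,0,0,0,0,0],[0,0,0,0,0,0,0]]]'
python3 m.py | awk 'NR%4==0'
```

```text
time_s: 6.65
tcp_pos: [0.5404, 0.0894, 0.0392]
tool_rot: [-3.119, -0.38, 0.0]
wrist_force: [0.2, 0.2, -0.4]
width: 0.088
grip_force: 0.3
 [-3.80000e-02 -1.19316e+02  8.65330e+01  5.00000e+00]
 [-2.20000e-02 -1.19264e+02  8.89990e+01  5.78100e+00]
 [-6.00000e-03 -1.19466e+02  8.91070e+01  3.77400e+00]
 [ 1.00000e-02 -1.19754e+02  7.94840e+01  5.12500e+00]
 [ 2.60000e-02 -1.19688e+02  1.33674e+02  6.05000e+00]
 [ 4.20000e-02 -1.19321e+02  8.33320e+01  1.64810e+01]
 [-1.38000e-01 -1.20500e+02  1.92945e+02]
 [-1.14000e-01 -1.21000e+02  1.93213e+02]
 [-9.00000e-02 -1.20000e+02  2.02750e+02]
 [-6.60000e-02 -7.65000e+01  1.55151e+02]
 [ 8.20000e-02 -1.26500e+02  8.84450e+01]
 [ 1.06000e-01 -7.90000e+01  1.26750e+02]
 [ 1.30000e-01 -1.21500e+02  2.02112e+02]
```

```bash
python3 -m pendant '[[[-0.0008,0,0,0,0,0,0],[0,0,0,0,0,0,0],[0,0,0,0,0,0,0],[0.005,0,0,0,0,0,0],[0.015,0,0,0,0,0,0]]]'
python3 -m pendant '[[[0,0,-0.03,0,0,0,0],[0,0,-0.05,0,0,0,0],[0.04,0,-0.05,0,0,0,0],[0.04,0,-0.03,0,0,0,0],[0.03,0,0,0,0,0,0]]]'
python3 -m pendant '[[[0.03,0,0,0,0,0,0],[0,0,0,0,0,0,0],[0,0,0,0,0,0,0]]]'
python3 m.py
python3 - <<'E'
import numpy as np,cv2
p=np.load('p.npy');cv2.imwrite('pics/t4.png',cv2.resize(p[140:310,165:345,::-1],None,fx=4,fy=3.5))
from workcell import robot
q=robot.get_image('scene')[0];cv2.imwrite('pics/s4.png',cv2.resize(q[180:290,220:400,::-1],None,fx=4,fy=4))
E
```

```text
time_s: 7.2
tcp_pos: [0.5589, 0.094, 0.0392]
tool_rot: [3.118, 0.38, -0.001]
wrist_force: [1.0, 0.8, 0.2]
width: 0.0878
grip_force: 0.0
time_s: 7.7
tcp_pos: [0.6609, 0.1191, 0.195]
tool_rot: [-3.118, -0.38, -0.016]
wrist_force: [0.9, 0.3, 0.7]
width: 0.0873
grip_force: 0.0
time_s: 8.0
tcp_pos: [0.6865, 0.1256, 0.1864]
tool_rot: [3.118, 0.38, -0.005]
wrist_force: [-0.4, 0.4, -0.3]
width: 0.0878
grip_force: 0.0
[[-5.0000e-02 -7.6960e+01  4.8830e+01  2.3691e+01]
 [-4.6000e-02 -9.1034e+01  3.0281e+01  2.9803e+01]]
[[-1.50000e-01 -1.21000e+02  2.03500e+02]
 [-1.44000e-01 -1.20500e+02  1.89604e+02]
 [-1.38000e-01 -1.20500e+02  1.87641e+02]
 [-1.32000e-01 -1.21000e+02  1.89258e+02]
 [-1.26000e-01 -1.20500e+02  1.90399e+02]
 [-1.20000e-01 -1.20500e+02  1.98820e+02]
 [-1.14000e-01 -1.21000e+02  1.98565e+02]
 [-1.08000e-01 -1.26500e+02  1.54248e+02]
 [-1.02000e-01 -1.20500e+02  1.50719e+02]
 [-9.60000e-02 -1.21000e+02  1.52062e+02]
 [-9.00000e-02 -1.20000e+02  1.46875e+02]
 [-8.40000e-02 -1.32000e+02  1.63387e+02]
 [-7.80000e-02 -1.20500e+02  2.17312e+02]
 [-7.20000e-02 -1.20000e+02  2.17506e+02]
 [-6.60000e-02 -1.20500e+02  2.16156e+02]
 [ 6.40000e-02 -7.90000e+01  2.16499e+02]
 [ 7.00000e-02 -7.90000e+01  2.16983e+02]
 [ 7.60000e-02 -7.75000e+01  2.18086e+02]
 [ 8.20000e-02 -7.60000e+01  2.17539e+02]
 [ 8.80000e-02 -7.45000e+01  2.16062e+02]
 [ 9.40000e-02 -7.35000e+01  2.16406e+02]
 [ 1.00000e-01 -7.20000e+01  2.15262e+02]
 [ 1.06000e-01 -7.00000e+01  2.15250e+02]
 [ 1.12000e-01 -6.85000e+01  2.11992e+02]
 [ 1.18000e-01 -6.70000e+01  2.07115e+02]
 [ 1.24000e-01 -6.50000e+01  2.00719e+02]
 [ 1.30000e-01 -6.20000e+01  1.66523e+02]
 [ 1.36000e-01 -6.70000e+01  8.15610e+01]
 [ 1.42000e-01 -6.35000e+01  1.26250e+02]
 [ 1.48000e-01 -1.36500e+02  9.50550e+01]]
```

View pics/t4.png

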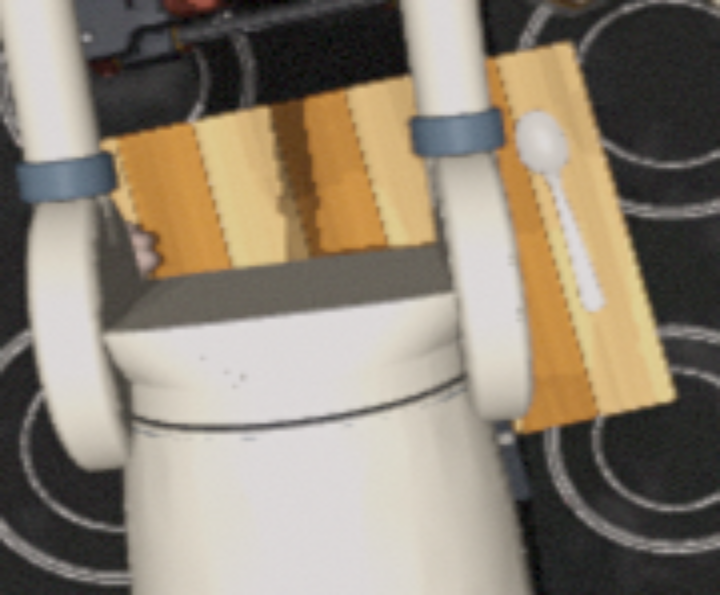

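View pics/s4.png

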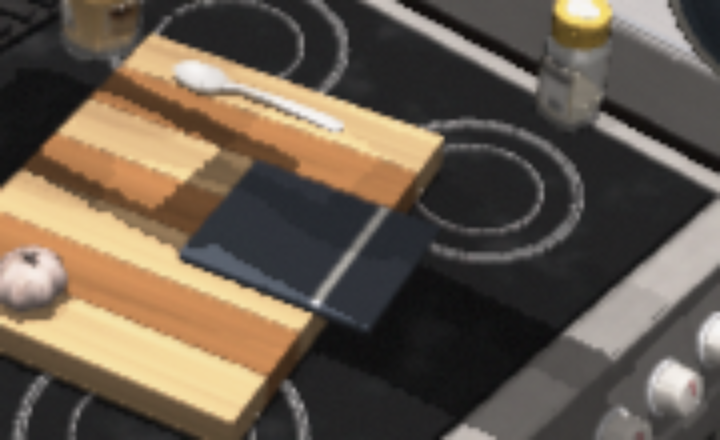

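The arm hides the slate in the top view, but the scene view shows the line at the edge. I'll swing the arm right for a clear check.

```bash
python3 -m pendant '[[[-0.02,0.045,-0.01,0,0,0,0],[-0.02,0.045,-0.01,0,0,0,0],[-0.02,0.045,0,0,0,0,0],[-0.02,0.045,0,0,0,0,0],[-0.02,0.045,0,0,0,0,0]]]'
python3 -m pendant '[[[-0.02,0.045,0,0,0,0,0],[-0.02,0.045,0,0,0,0,0],[-0.02,0.045,0,0,0,0,0],[-0.02,0.045,0,0,0,0,0],[0,0,0,0,0,0,0]]]'
python3 m.py | awk 'NR%3==0'
python3 - <<'E'
import numpy as np,cv2
p=np.load('p.npy');cv2.imwrite('pics/t5.png',cv2.resize(p[140:310,165:345,::-1],None,fx=4,fy=3.5))
E
```

```text
time_s: 8.6
tcp_pos: [0.6422, -0.118, 0.2099]
tool_rot: [3.118, 0.38, 0.003]
wrist_force: [0.5, -0.1, -0.8]
width: 0.0879
grip_force: 0.0
time_s: 9.1
tcp_pos: [0.6061, -0.3161, 0.2087]
tool_rot: [3.117, 0.368, -0.001]
wrist_force: [-0.3, 1.2, -1.4]
width: 0.0879
grip_force: 0.0
 [-4.20000e-02 -1.19931e+02  8.06570e+01  4.89300e+00]
 [-3.00000e-02 -1.20078e+02  7.95900e+01  3.21300e+00]
 [-1.80000e-02 -1.19926e+02  8.00270e+01  4.06200e+00]
 [-6.00000e-03 -1.20052e+02  7.86840e+01  4.37500e+00]
 [ 6.00000e-03 -1.19962e+02  7.55980e+01  4.04300e+00]
 [ 1.80000e-02 -1.20288e+02  7.66310e+01  3.75000e+00]
 [ 3.00000e-02 -1.19830e+02  7.79900e+01  4.41200e+00]
 [ 4.20000e-02 -1.19852e+02  7.71860e+01  4.80900e+00]
 [-1.44000e-01 -1.20500e+02  2.10533e+02]
 [-1.26000e-01 -1.20500e+02  2.09644e+02]
 [-1.08000e-01 -1.27000e+02  1.63332e+02]
 [-9.00000e-02 -1.20000e+02  1.56875e+02]
 [-7.20000e-02 -1.20000e+02  1.57180e+02]
 [ 7.00000e-02 -1.20500e+02  1.64013e+02]
 [ 8.80000e-02 -1.34000e+02  1.59312e+02]
 [ 1.06000e-01 -1.20000e+02  1.55750e+02]
 [ 1.24000e-01 -1.20000e+02  2.09172e+02]
 [ 1.42000e-01 -1.20000e+02  2.07156e+02]
```

View pics/t5.png

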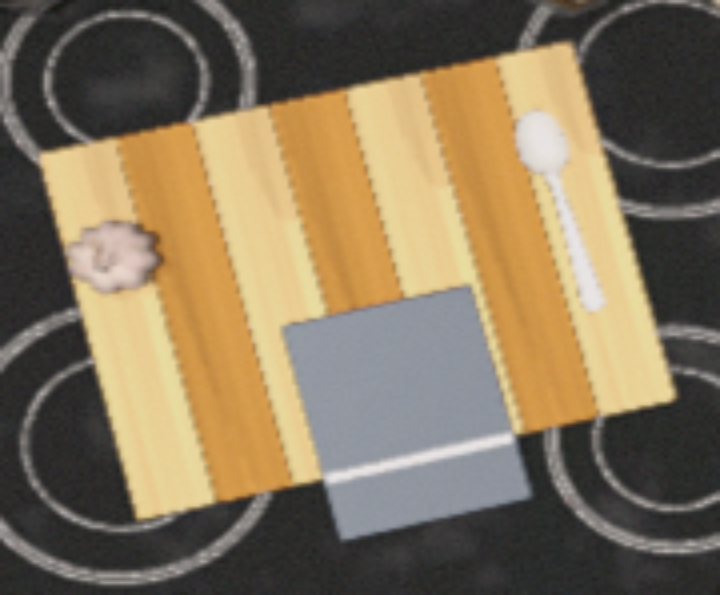

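The slate's line, at (325,477) to (512,437) in this crop, lies on the board's edge within about 0.5 mm and is square with it. Nothing else has moved.

```bash
python3 -m pendant '[[[0,0,0,0,0,0,0],[0,0,0,0,0,0,0]]]' >/dev/null; python3 -c "
from workcell import robot
print(robot.job_done())"
```

```text
the job is handed in; nothing more can be done
None
```

The slate's white line lies over the board's front edge, within about 0.5 mm by the top camera and square with it; the garlic, the teaspoon and the other things in view were not disturbed, and the job was handed in with the arm clear at about 9.4 s.

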